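# Square a bearing housing into the corner of a measuring setup

## Task

Get the aluminium bearing housing ready for measuring: push it along the table with the fingers until its long side lies flush against the blue fence and its end touches the yellow side stop. Do not pick it up or tip it, it only slides on the table, and leave the ring, the red tin, the bolt and the brass bushing where they stand. Finish with the housing at rest in the corner and the hand clear of it.

Things in the scene. Friction and masses are not known exactly. Their poses are not given: they have to be found in the camera images.
- housing: loose aluminium bearing housing, 0.4 to 0.75 kg: a rectangular base 70 mm (its x) by 100 mm (its y) and 22 mm high, with a round hub of 46 mm diameter on the middle of the base, its top 45 mm above the table. Origin at the centre of its underside, z up. It starts 85 to 125 mm from the fence (centre to fence face), near the middle of the fence and askew by up to 0.5 rad to it; its 100 mm side is the one that goes along the fence
- fence: fixed blue rail, 400 mm long, 30 mm thick, 25 mm high, with three dark bolt heads on top. Origin on the table at the middle of its working face; its y runs along the fence, its x points square into the fence, away from the robot, so the working face is the plane x = 0 and the housing comes from the -x side.
- side_stop: fixed yellow block, 60 mm (its x) by 30 mm (its y) and 25 mm high, same directions as the fence. Origin at the centre of its underside. It stands in front of the fence's working face (its back touches it), near one end of the fence, 150 to 175 mm left (+y) or right (-y) of the fence's middle; the housing goes against its face that looks to the fence's middle
- ring_gauge: bystander: loose dark steel ring, 50 mm diameter, 20 mm high, origin at the centre of its underside; it stands in front of the fence near the end that has no side stop. It is not a stop
- tin: bystander: loose red tin, 60 mm diameter, 55 mm high, behind the fence; origin at the centre of its underside
- bolt: bystander: loose dark bolt standing on its round head of 28 mm diameter, shank 16 mm, 45 mm high, origin at the centre of its underside; to the left or right of the housing's starting place
- bushing: bystander: loose brass bushing, 36 mm diameter at its flange, 35 mm high, origin at the centre of its underside; on the other side from the bolt
There are look-alikes about, which are no part of the job. Several things look just like the housing: the one meant starts farthest to the robot's right. What is shaped like the side_stop but purple is not meant.

How it is judged:
By the outcome, as a careful person would: the job done as asked, in the order asked, and still so for the second after the job is handed in, with the robot touching nothing.
It also fails if it takes over 54 s, if anything falls off the work surface, if the arm or the gripper's body presses on something with over 40 N, if the wrist force passes 120 N, or if a joint passes its speed limit or range.

## Robot

A 6-joint arm with a two-finger parallel gripper is mounted at the origin on the work surface. World frame = base frame: x ahead of the robot, y to its left, z up, the work surface at z = 0. Lengths are in m, angles in rad, forces in N, time in s.
With the tool pointing down it reaches from about 0.2 to 0.875 m from the base axis. Payload 3.4 kg.
Tool frame: the origin (TCP) lies between the finger pads; the fingertips stand r.tip_reach ahead of it and the grasp point (between the pads) lies 6 mm ahead of it (r.tip_reach is the distance from the TCP to the fingertips, in m); z points along the fingers, y is the direction in which the jaws open and shut (so a half turn about z gives the same grasp; the last joint's range is limited). The gripper opens to 94 mm and grips with 3 to 60 N. Pads are 16 mm wide; open, the fingers measure 119 mm over their backs; the gripper's body (75 mm by 177 mm) begins 78 mm behind the grasp point.
Start: joints at [1.172, 0.276, 1.505, -0, 1.361, -0.121], TCP at [0.158, 0.553, 0.23] pointing down, gripper open.
Joint ranges: [-2.89, 2.89], [-0.75, 2.08], [0.22, 2.7], [-1.18, 4.32], [0.11, 2.71], [-2.7, 2.7]. Speed limits (rad/s): [2.57, 2.57, 3.14, 3.14, 3.14, 3.14].

## Interface

Orientations are given as a unit quaternion [w, x, y, z].
In Python, from station import get_state, snapshot, workorder, r gives the robot as it stands.
- The arm moves only by the tool step_arm, never from a script. Its argument "steps" is a list of rows, each an object of numbers: "x", "y", "z": the shift along the world's x, y, z in cm; "rx", "ry", "rz": the turn, a rotation vector about the world's x, y, z in degrees; "grip": the closure, from 0 (fully open) to 1 (shut). In form: [{"x": .., "y": .., "z": .., "rx": .., "ry": .., "rz": .., "grip": ..}, ...]. A call has exactly 8 rows; each row is the pose to reach, as a shift and turn from the pose measured when the call began; what a row does not reach only later rows make up. A row lasts 1/8 s, in which the tool goes at most 62.5 mm and 10.7 degrees, less where a joint would pass 70% of its speed; a pose out of reach is approached as far as the arm can. A call with a gripper value outside its range is refused whole. The fingers move at their own pace and stop on an object; "grip_force" is the grip in N (left out, the last holds). Time passes only in rows, so rows that repeat a pose let the fingers close, or fill a call up. It gives the time, the measured TCP pose, the force and the opening at its end, in the units of the state.
- get_state(): the state, without advancing time (a new reading comes with each control period).
- snapshot(name): name is "side" or "top" or "wrist"; returns a dict with "img" (420x560x3 uint8, red, green, blue), "camera_matrix" (3x3 intrinsics, pixels), "dist" ([k1, k2, p1, p2, k3] as OpenCV has them; the pictures are not rectified), "R" (3x3) and "t" (3): a world point X has camera coordinates R X + t; the wrist camera has in their place "T_tool_cam" (4x4, takes a point from camera to tool coordinates, whose origin is the TCP and whose axes are the flange's). Camera axes: x right, y down, z forward; pixel columns grow to the right and rows downward; lengths in m; the calibration is good to about 2 mm. A picture is of the moment at which its call begins: read the wrist's pose just before it. There is no depth.
- workorder.sign_off(): hands the job in, once; it reports no verdict.
The state is a dict: "clock": time; "q": joint angles; "dq": joint speeds; "effort": joint torques, N m; "tool_pos": TCP position; "ee_rot": TCP orientation; "force": force on the tool from outside, world axes, zero at the start; "ft_torque": the same for the moment, N m; "gripper_width": opening from 0.0 (shut) to 1.0 (fully open).
Only numpy, scipy, OpenCV 4.12 (cv2) and the standard library are available. Lean on these libraries where they do the work, as an engineer would, in place of code of your own. Each camera call takes 0.05 s, during which the arm holds its last target.

## Working session

There is one attempt and no reset: what is moved stays moved. The work goes in short steps, Python scripts to look and compute and a tool call to move; the robot and the scene stay as the last step left them, time stands still between calls to the robot, and variables do not carry over. Pictures are saved under pics/ and viewed, and the job is handed in when it is done.

Besides the shell and the picture viewer there is one more tool, called after ">>>" as name(argument=value, ...) on one line, values as JSON. step_arm: Moves the arm, as the interface text tells. Its arguments: {"type":"object","properties":{"steps":{"type":"array","items":{"type":"object","properties":{"x":{"type":"number"},"y":{"type":"number"},"z":{"type":"number"},"rx":{"type":"number"},"ry":{"type":"number"},"rz":{"type":"number"},"grip":{"type":"number"}}}},"grip_force":{"type":"number"}},"required":["steps"]}

```bash
mkdir -p pics; ls
python3 - <<'E'
from station import get_state, snapshot, workorder, r
import cv2
print(get_state()); print(r.tip_reach)
for n in("top","side"):
    s=snapshot(n); cv2.imwrite(f"pics/{n}0.png",s["img"][:,:,::-1])
    print(n,s["camera_matrix"],s["dist"],s["R"],s["t"])
E
```

```text
pics
{'clock': 0.0, 'q': array([ 1.17200824e+00,  2.76569403e-01,  1.50609425e+00, -2.78190972e-05,
        1.36075180e+00, -1.21021362e-01]), 'dq': array([-4.31353154e-04,  2.04578345e-05,  4.40087731e-04, -1.85432092e-03,
        8.79173034e-04,  5.42440916e-04]), 'effort': array([-3.98425336e-04, -4.04584050e+01, -2.37226778e+01,  7.00733950e-02,
        3.44829506e-02, -1.36826930e-04]), 'tool_pos': array([0.1574882 , 0.55245819, 0.22963483]), 'ee_rot': array([-2.21075437e-04,  1.38434376e-01,  9.90371189e-01, -8.84287464e-04]), 'force': array([0.68176984, 0.53311139, 0.37541925]), 'ft_torque': array([ 0.03613169, -0.00352554,  0.01889969]), 'gripper_width': 1.0026062445396577}
0.025
top [[463.23781049   0.         283.16673517]
 [  0.         463.23781049 217.33239935]
 [  0.           0.           1.        ]] [-0.10297857  0.          0.          0.          0.        ] [[-0.0277853  -0.99912509 -0.03125743]
 [-0.98596456  0.03254228 -0.1637525 ]
 [ 0.16462642  0.02626881 -0.98600613]] [0.03274839 0.56601111 0.84672527]
side [[496.62566968   0.         281.28689509]
 [  0.         496.62566968 206.99119569]
 [  0.           0.           1.        ]] [-0.06850098  0.          0.          0.          0.        ] [[-0.75096428 -0.66032088 -0.00538284]
 [-0.44831332  0.51580527 -0.73004116]
 [ 0.48483792 -0.54582163 -0.68338198]] [0.44166703 0.28163153 0.60529197]
```

View pics/top0.png

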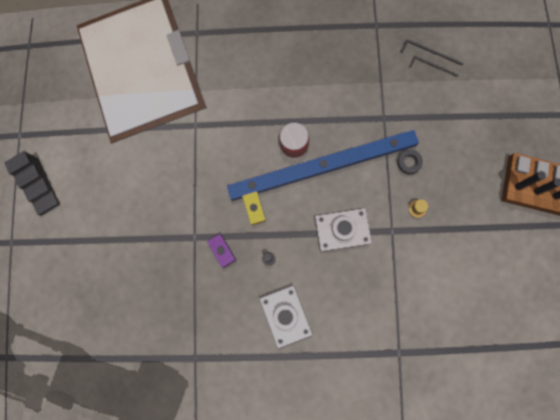

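View pics/side0.png

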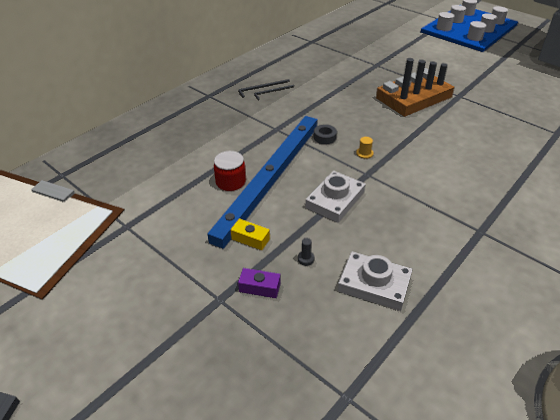

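The top view shows the target housing at (343,229), rightmost and in front of the fence. The look-alike is at (286,317). The fence runs from (230,190) to (417,139), with the yellow stop at (253,208), bolt (268,258), bushing (419,208), ring (409,161) and tin (294,139).

Run:
```python
import cv2
i=cv2.imread("pics/top0.png"); c=i[120:275,215:435]
cv2.imwrite("pics/crop0.png",cv2.resize(c,None,fx=3.6,fy=3.6,interpolation=cv2.INTER_CUBIC))
```

```text
(no output)
```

View pics/crop0.png

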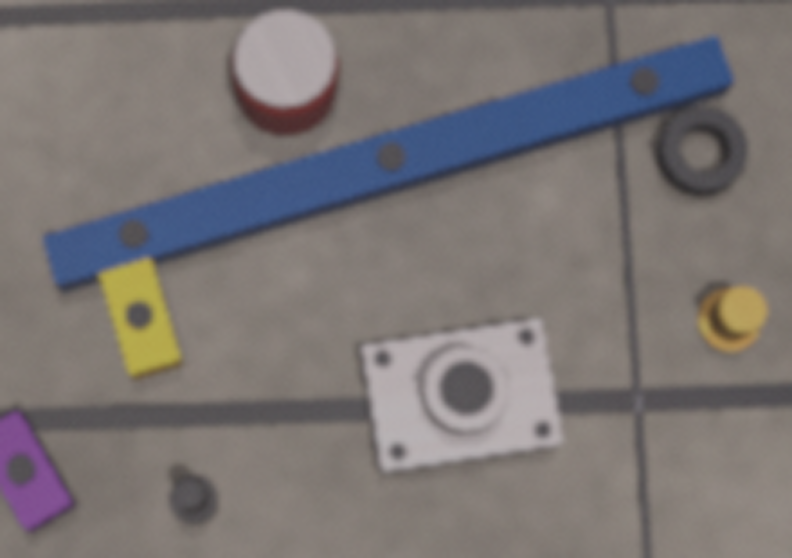

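```bash
cat > h.py <<'E'
import numpy as np,cv2
from station import get_state, snapshot, workorder, r
def ray(s,px,z):
    K,d,R,t=[np.array(s[k],float) for k in("camera_matrix","dist","R","t")]
    n=cv2.undistortPoints(np.array(px,float).reshape(-1,1,2),K,d).reshape(-1,2)
    n=np.c_[n,np.ones(len(n))]@R; c=-R.T@t
    return (c+n*((z-c[2])/n[:,2])[:,None])[:,:2]
def proj(s,P):
    return cv2.projectPoints(np.array(P,float),cv2.Rodrigues(np.array(s["R"]))[0],np.array(s["t"]),np.array(s["camera_matrix"]),np.array(s["dist"]))[0].reshape(-1,2)
E
python3 - <<'E'
from h import *
s=snapshot("top"); f=lambda L:np.array(L)/3.6+[215,120]-.36
def p(n,L,z): 
    q=ray(s,f(L),z); print(n,(q*1000).round(1).tolist()); return q
p("cam",[[0,0]],0); print(-np.array(s["R"]).T@s["t"])
F=p("fence face L,R",[[60,281],[731,82]],.025)
B=p("fence back",[[46,234],[718,38]],.025)
p("bolts",[[133,234],[391,157],[645,81]],.027)
S=p("stop",[[100,272],[152,258],[180,359],[132,375]],.025)
H=p("hous",[[360,345],[543,319],[562,443],[383,472]],.022)
hub=p("hub",[[462,389]],.045)
p("bolt",[[192,497]],.045);p("bush",[[743,310]],.035);p("bushfl",[[730,320]],.003);p("ring",[[701,149]],.02);p("tin",[[285,59]],.055)
e=F[0]-F[1]; print("len",np.linalg.norm(e),"fence y ang",np.degrees(np.arctan2(e[1],e[0])))
for a,b in((0,1),(1,2),(2,3),(3,0)): 
  for n,Q in(("S",S),("H",H)):
    d=Q[b]-Q[a]; print(n,a,b,np.linalg.norm(d).round(4),np.degrees(np.arctan2(d[1],d[0])).round(1))
yh=e/np.linalg.norm(e); xh=np.array([yh[1],-yh[0]]); O=F.mean(0)
print("O",O,"xh",xh,"yh",yh)
for n,Q in(("S",S),("H",H),("Hc",H.mean(0)[None]),("hub",hub)): print(n,(np.c_[(Q-O)@xh,(Q-O)@yh]*1000).round(1).tolist())
E
```

```text
cam [[790.5, 157.1]]
[ 0.41958347 -0.00794202  0.92858568]
fence face L,R [[613.7, 118.9], [716.1, -262.3]]
fence back [[640.9, 126.5], [742.5, -257.1]]
bolts [[638.6, 77.5], [677.7, -67.6], [717.4, -212.9]]
stop [[618.0, 96.5], [625.0, 67.3], [567.6, 52.9], [559.5, 79.5]]
hous [[572.6, -46.3], [583.8, -147.8], [514.8, -154.3], [502.2, -56.1]]
hub [[543.1, -98.8]]
bolt [[489.9, 46.8]]
bush [[582.9, -255.6]]
bushfl [[583.2, -256.6]]
ring [[678.7, -243.3]]
tin [[727.5, -10.2]]
len 0.39470282164899745 fence y ang 105.03436896507262
S 0 1 0.0299 -76.6
H 0 1 0.1021 -83.7
S 1 2 0.0592 -165.9
H 1 2 0.0693 -174.6
S 2 3 0.0278 106.8
H 2 3 0.099 97.3
S 3 0 0.0609 16.1
H 3 0 0.0711 7.9
O [ 0.66491349 -0.07173103] xh [0.9657704  0.25939841] yh [-0.25939841  0.9657704 ]
S [[-1.6, 174.6], [-2.5, 144.6], [-61.7, 145.6], [-62.5, 173.4]]
H [[-82.5, 48.5], [-98.0, -52.4], [-166.4, -40.8], [-153.1, 57.3]]
Hc [[-125.0, 3.1]]
hub [[-124.7, 5.4]]
```

>>> step_arm(steps=[{"x":2,"y":-4.2,"rz":2,"grip":0.4},{"x":4,"y":-8.4,"rz":4,"grip":0.4},{"x":6.1,"y":-12.5,"rz":6,"grip":0.4},{"x":8.2,"y":-16.7,"rz":8,"grip":0.4},{"x":10.2,"y":-20.9,"rz":10,"grip":0.4},{"x":12.2,"y":-25,"rz":12,"grip":0.4},{"x":14.3,"y":-29.2,"rz":14,"grip":0.4},{"x":16.3,"y":-33.4,"rz":16,"grip":0.4}], grip_force=20)

```text
invalid input at $.steps[0]: expected keys x, y, z, rx, ry, rz, grip
```

>>> step_arm(steps=[{"x":2,"y":-4.2,"z":0,"rx":0,"ry":0,"rz":2,"grip":0.4},{"x":4,"y":-8.4,"z":0,"rx":0,"ry":0,"rz":4,"grip":0.4},{"x":6.1,"y":-12.5,"z":0,"rx":0,"ry":0,"rz":6,"grip":0.4},{"x":8.2,"y":-16.7,"z":0,"rx":0,"ry":0,"rz":8,"grip":0.4},{"x":10.2,"y":-20.9,"z":0,"rx":0,"ry":0,"rz":10,"grip":0.4},{"x":12.2,"y":-25,"z":0,"rx":0,"ry":0,"rz":12,"grip":0.4},{"x":14.3,"y":-29.2,"z":0,"rx":0,"ry":0,"rz":14,"grip":0.4},{"x":16.3,"y":-33.4,"z":0,"rx":0,"ry":0,"rz":16,"grip":0.4}], grip_force=20)

```text
clock: 1.15
tool_pos: [0.3209, 0.2172, 0.2298]
ee_rot: [0.0, -0.001, 1.0, -0.001]
force: [1.3, 0.1, -0.0]
gripper_width: 0.6
```

>>> step_arm(steps=[{"x":2,"y":-4.2,"z":0,"rx":0,"ry":0,"rz":2,"grip":0.4},{"x":4,"y":-8.4,"z":0,"rx":0,"ry":0,"rz":4,"grip":0.4},{"x":6.1,"y":-12.5,"z":-1,"rx":0,"ry":0,"rz":6,"grip":0.4},{"x":8.2,"y":-16.7,"z":-3,"rx":0,"ry":0,"rz":8,"grip":0.4},{"x":10.2,"y":-20.9,"z":-5,"rx":0,"ry":0,"rz":10,"grip":0.4},{"x":12.2,"y":-25,"z":-7,"rx":0,"ry":0,"rz":12,"grip":0.4},{"x":14.3,"y":-29.2,"z":-9,"rx":0,"ry":0,"rz":14,"grip":0.4},{"x":16.3,"y":-33.2,"z":-10,"rx":0,"ry":0,"rz":15,"grip":0.4}])

```text
clock: 2.15
tool_pos: [0.4837, -0.1161, 0.1285]
ee_rot: [-0.001, -0.132, 0.991, -0.0]
force: [-0.2, 1.1, -0.7]
gripper_width: 0.602
```

Run:
```python
from h import *
st=get_state(); print(st)
s=snapshot("top"); cv2.imwrite("pics/t1.png",cv2.resize(s["img"][100:310,200:480,::-1],None,fx=2.8,fy=2.8,interpolation=cv2.INTER_CUBIC))
s=snapshot("side"); cv2.imwrite("pics/s1.png",cv2.resize(s["img"][80:320,200:440,::-1],None,fx=2.5,fy=2.5,interpolation=cv2.INTER_CUBIC))
```

```text
{'clock': 2.15, 'q': array([-3.74980234e-01,  2.43552212e-01,  1.82497946e+00, -8.52484558e-04,
        1.07418017e+00, -2.21011861e+00]), 'dq': array([-0.51249434,  0.38661562, -0.33515911,  0.0046858 , -0.07620108,
       -0.64800575]), 'effort': array([  1.60587654, -36.70955658, -18.74480724,  -0.21151117,
         0.17937524,   0.49787248]), 'tool_pos': array([ 0.48370181, -0.11609875,  0.12846119]), 'ee_rot': array([-6.71117041e-04, -1.31988028e-01,  9.91251082e-01, -5.56943923e-05]), 'force': array([-0.22984753,  1.08981866, -0.65451345]), 'ft_torque': array([ 0.02992502, -0.05000149, -0.02347164]), 'gripper_width': 0.6023339758539479}
```

View pics/s1.png

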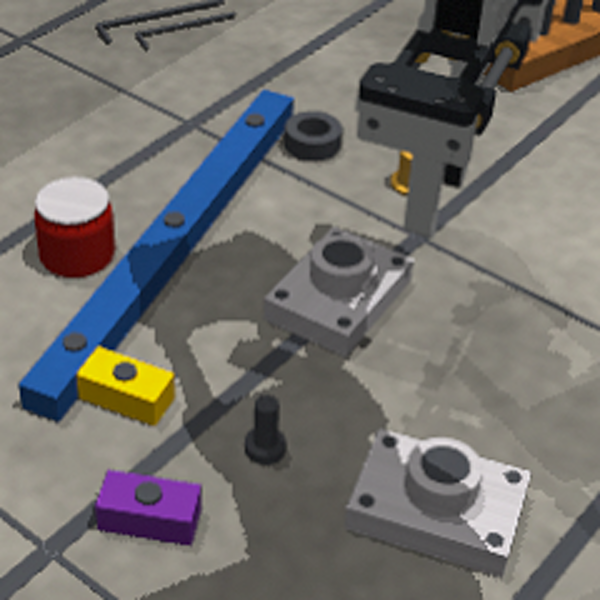

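View pics/t1.png

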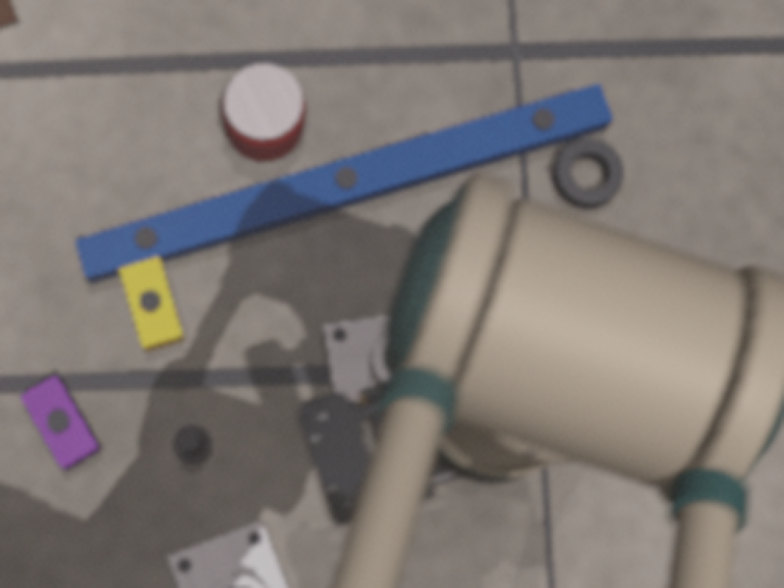

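>>> step_arm(steps=[{"x":-0.5,"y":-0.1,"z":-0.5,"rx":0,"ry":0,"rz":0,"grip":0.4},{"x":-0.5,"y":-0.1,"z":-3,"rx":0,"ry":0,"rz":0,"grip":0.4},{"x":-0.5,"y":-0.1,"z":-6,"rx":0,"ry":0,"rz":0,"grip":0.4},{"x":-0.5,"y":-0.1,"z":-8,"rx":0,"ry":0,"rz":0,"grip":0.4},{"x":-0.5,"y":-0.1,"z":-9.4,"rx":0,"ry":0,"rz":0,"grip":0.4},{"x":-0.5,"y":-0.1,"z":-9.7,"rx":0,"ry":0,"rz":0,"grip":0.4},{"x":-0.5,"y":-0.1,"z":-9.7,"rx":0,"ry":0,"rz":0,"grip":0.4},{"x":-0.5,"y":-0.1,"z":-9.7,"rx":0,"ry":0,"rz":0,"grip":0.4}])

```text
clock: 3.25
tool_pos: [0.4812, -0.1196, 0.0322]
ee_rot: [0.001, -0.13, 0.991, -0.002]
force: [-0.3, 0.5, 0.1]
gripper_width: 0.595
```

Run:
```python
from h import *
st=get_state(); print(st["tool_pos"],st["ee_rot"],st["force"])
s=snapshot("side"); cv2.imwrite("pics/s2.png",cv2.resize(s["img"][80:320,200:440,::-1],None,fx=2.5,fy=2.5,interpolation=cv2.INTER_CUBIC))
```

```text
[ 0.48119895 -0.11960114  0.03215996] [ 7.43805889e-04 -1.30410285e-01  9.91458463e-01 -1.64912914e-03] [-0.28126323  0.51503038  0.09706607]
```

View pics/s2.png

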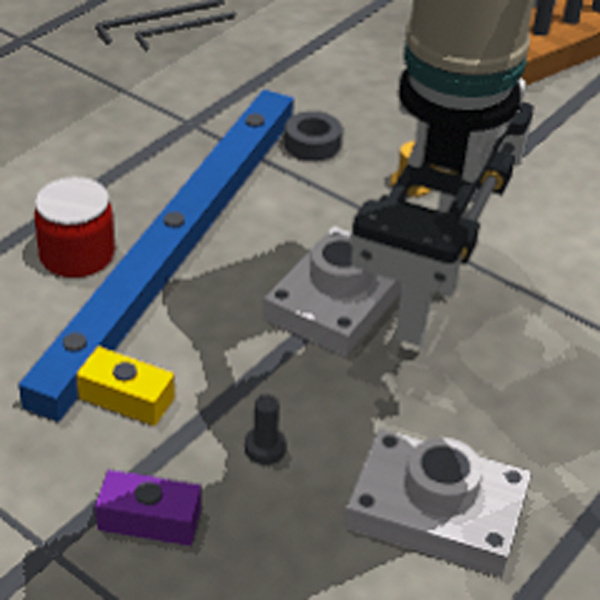

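>>> step_arm(steps=[{"x":0.97,"y":0.26,"z":-0.1,"rx":0,"ry":0,"rz":0,"grip":0.4},{"x":1.93,"y":0.52,"z":-0.1,"rx":0,"ry":0,"rz":0,"grip":0.4},{"x":2.9,"y":0.78,"z":-0.1,"rx":0,"ry":0,"rz":0,"grip":0.4},{"x":3.86,"y":1.04,"z":-0.1,"rx":0,"ry":0,"rz":0,"grip":0.4},{"x":4.83,"y":1.3,"z":-0.1,"rx":0,"ry":0,"rz":0,"grip":0.4},{"x":5.8,"y":1.56,"z":-0.1,"rx":0,"ry":0,"rz":0,"grip":0.4},{"x":6.76,"y":1.82,"z":-0.1,"rx":0,"ry":0,"rz":0,"grip":0.4},{"x":7.4,"y":2.0,"z":-0.1,"rx":0,"ry":0,"rz":0,"grip":0.4}])

```text
clock: 4.3
tool_pos: [0.5545, -0.0991, 0.0309]
ee_rot: [-0.001, -0.131, 0.991, -0.001]
force: [-4.9, -1.6, 4.2]
gripper_width: 0.602
```

Run:
```python
from h import *
st=get_state(); print(st["tool_pos"],st["ee_rot"],st["force"])
s=snapshot("side"); cv2.imwrite("pics/s3.png",cv2.resize(s["img"][80:320,200:440,::-1],None,fx=2.5,fy=2.5,interpolation=cv2.INTER_CUBIC))
```

```text
[ 0.55448792 -0.09905674  0.03086232] [-7.03484055e-04 -1.30778672e-01  9.91410640e-01 -1.17758057e-03] [-4.87910264 -1.63986305  4.19905634]
```

View pics/s3.png

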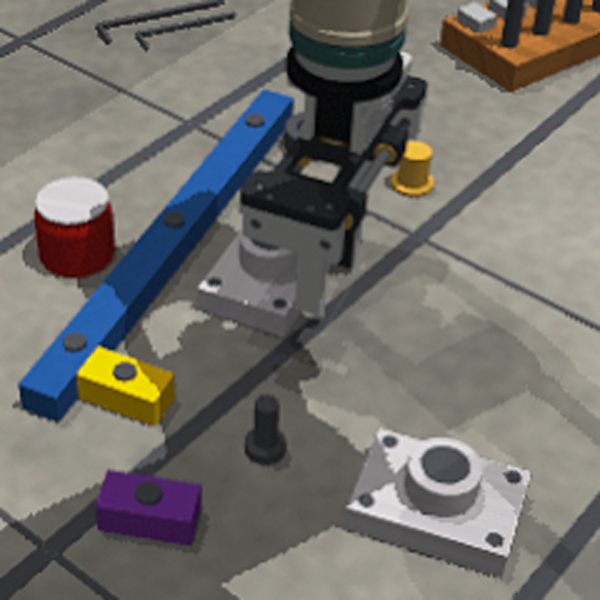

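>>> step_arm(steps=[{"x":0.58,"y":0.16,"z":0,"rx":0,"ry":0,"rz":0,"grip":0.4},{"x":1.16,"y":0.31,"z":0,"rx":0,"ry":0,"rz":0,"grip":0.4},{"x":1.64,"y":0.44,"z":0,"rx":0,"ry":0,"rz":0,"grip":0.4},{"x":2.12,"y":0.57,"z":0,"rx":0,"ry":0,"rz":0,"grip":0.4},{"x":2.5,"y":0.67,"z":0,"rx":0,"ry":0,"rz":0,"grip":0.4},{"x":2.8,"y":0.75,"z":0,"rx":0,"ry":0,"rz":0,"grip":0.4},{"x":2.95,"y":0.79,"z":0,"rx":0,"ry":0,"rz":0,"grip":0.4},{"x":3.05,"y":0.82,"z":0,"rx":0,"ry":0,"rz":0,"grip":0.4}])

```text
clock: 5.35
tool_pos: [0.5865, -0.0907, 0.0307]
ee_rot: [0.0, -0.131, 0.991, -0.001]
force: [-1.7, -0.0, -2.2]
gripper_width: 0.6
```

Run:
```python
from h import *
st=get_state(); print(st["tool_pos"],st["ee_rot"],st["force"])
s=snapshot("side"); cv2.imwrite("pics/s4.png",cv2.resize(s["img"][120:260,200:360,::-1],None,fx=4,fy=4,interpolation=cv2.INTER_CUBIC))
```

```text
[ 0.58646499 -0.09074786  0.03071104] [ 4.79812987e-04 -1.30585692e-01  9.91436092e-01 -1.27332142e-03] [-1.73640371 -0.04601808 -2.20091671]
```

View pics/s4.png

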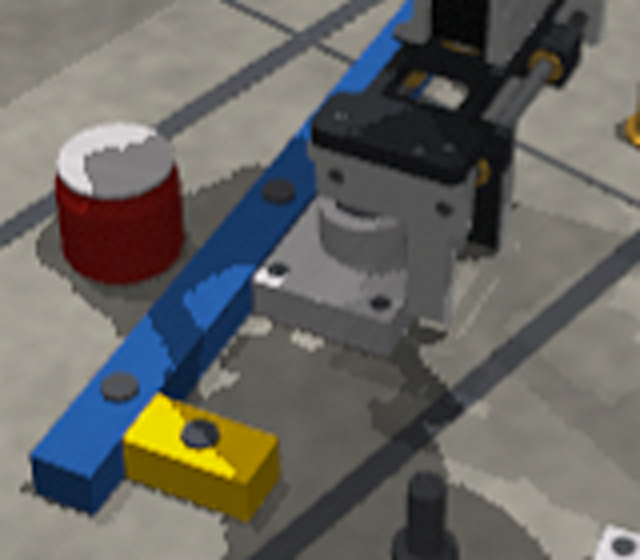

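>>> step_arm(steps=[{"x":0.1,"y":0.03,"z":0,"rx":0,"ry":0,"rz":0,"grip":0.4},{"x":0.15,"y":0.04,"z":0,"rx":0,"ry":0,"rz":0,"grip":0.4},{"x":0.2,"y":0.05,"z":0,"rx":0,"ry":0,"rz":0,"grip":0.4},{"x":0.25,"y":0.07,"z":0,"rx":0,"ry":0,"rz":0,"grip":0.4},{"x":0.3,"y":0.08,"z":0,"rx":0,"ry":0,"rz":0,"grip":0.4},{"x":0.3,"y":0.08,"z":0,"rx":0,"ry":0,"rz":0,"grip":0.4},{"x":0.3,"y":0.08,"z":0,"rx":0,"ry":0,"rz":0,"grip":0.4},{"x":0.3,"y":0.08,"z":0,"rx":0,"ry":0,"rz":0,"grip":0.4}])

```text
clock: 6.4
tool_pos: [0.5868, -0.0907, 0.0308]
ee_rot: [-0.002, -0.131, 0.991, -0.001]
force: [-7.6, -3.5, 3.2]
gripper_width: 0.601
```

>>> step_arm(steps=[{"x":0.3,"y":0.08,"z":0,"rx":0,"ry":0,"rz":0,"grip":0.4},{"x":0.4,"y":0.11,"z":0,"rx":0,"ry":0,"rz":0,"grip":0.4},{"x":0.5,"y":0.13,"z":0,"rx":0,"ry":0,"rz":0,"grip":0.4},{"x":0.6,"y":0.16,"z":0,"rx":0,"ry":0,"rz":0,"grip":0.4},{"x":0.6,"y":0.16,"z":0,"rx":0,"ry":0,"rz":0,"grip":0.4},{"x":0.6,"y":0.16,"z":0,"rx":0,"ry":0,"rz":0,"grip":0.4},{"x":0.6,"y":0.16,"z":0,"rx":0,"ry":0,"rz":0,"grip":0.4},{"x":0.6,"y":0.16,"z":0,"rx":0,"ry":0,"rz":0,"grip":0.4}])

```text
clock: 7.4
tool_pos: [0.5871, -0.0907, 0.0309]
ee_rot: [-0.008, -0.132, 0.991, -0.002]
force: [-12.8, -6.4, 7.8]
gripper_width: 0.601
```

>>> step_arm(steps=[{"x":-0.8,"y":-0.2,"z":0,"rx":0,"ry":0,"rz":0,"grip":0.4},{"x":-2.0,"y":-0.54,"z":0,"rx":0,"ry":0,"rz":0,"grip":0.4},{"x":-3.4,"y":-0.9,"z":0,"rx":0,"ry":0,"rz":0,"grip":0.4},{"x":-3.9,"y":-1,"z":2,"rx":0,"ry":0,"rz":0,"grip":0.4},{"x":-3.9,"y":-1,"z":6,"rx":0,"ry":0,"rz":0,"grip":0.5},{"x":-3.9,"y":-1,"z":9.5,"rx":0,"ry":0,"rz":-8,"grip":0.7},{"x":-3,"y":-2,"z":10,"rx":0,"ry":0,"rz":-18,"grip":0.7},{"x":-2,"y":-3,"z":10,"rx":0,"ry":0,"rz":-28,"grip":0.7}])

```text
clock: 8.4
tool_pos: [0.5677, -0.121, 0.1323]
ee_rot: [-0.006, 0.115, 0.993, -0.0]
force: [-0.2, -0.2, 0.0]
gripper_width: 0.306
```

Run:
```python
from h import *
from scipy.spatial.transform import Rotation as R
st=get_state(); q=st["ee_rot"]; print(st["tool_pos"],q,st["force"],st["q"])
M=R.from_quat(q[[1,2,3,0]]); 
th=np.radians(15); y=np.array([np.cos(th),np.sin(th),0]); z=np.array([0,0,-1.]); T=R.from_matrix(np.c_[np.cross(y,z),y,z])
print(np.degrees((T*M.inv()).as_rotvec()))
s=snapshot("side"); cv2.imwrite("pics/s5.png",cv2.resize(s["img"][120:260,200:360,::-1],None,fx=4,fy=4,interpolation=cv2.INTER_CUBIC))
```

```text
[ 0.56768799 -0.12095685  0.13225394] [-6.47414501e-03  1.14561508e-01  9.93395049e-01 -1.52946596e-04] [-0.21500989 -0.16618308  0.01211583] [-0.32785812  0.36053072  1.63471682 -0.00331373  1.15893814 -1.66767678]
[ -0.45972099  -0.62935705 -61.842155  ]
```

View pics/s5.png

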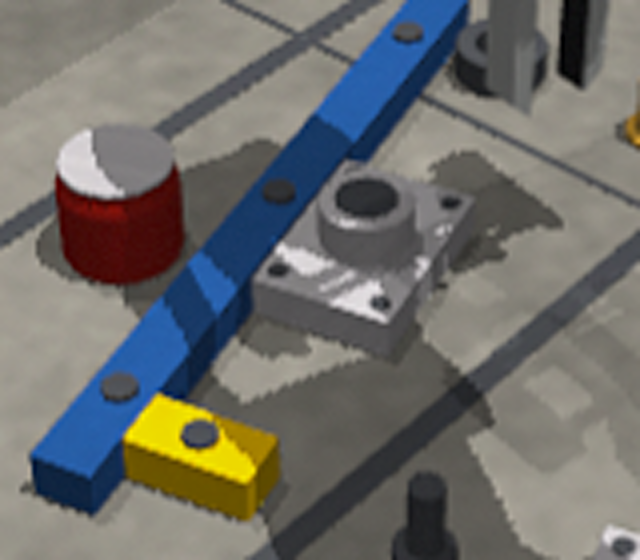

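>>> step_arm(steps=[{"x":1,"y":-1,"z":0,"rx":0,"ry":0,"rz":-9,"grip":0.7},{"x":2,"y":-2,"z":0,"rx":0,"ry":0,"rz":-18,"grip":0.7},{"x":3.5,"y":-2.5,"z":0,"rx":0,"ry":0,"rz":-27,"grip":0.7},{"x":5,"y":-2.8,"z":0,"rx":0,"ry":0,"rz":-36,"grip":0.7},{"x":6.5,"y":-2.8,"z":0,"rx":0,"ry":0,"rz":-45,"grip":0.7},{"x":7.8,"y":-2.8,"z":0,"rx":-0.2,"ry":-0.3,"rz":-54,"grip":0.7},{"x":7.8,"y":-2.8,"z":-0.5,"rx":-0.4,"ry":-0.6,"rz":-61.8,"grip":0.7},{"x":7.8,"y":-2.8,"z":-1,"rx":-0.5,"ry":-0.6,"rz":-61.8,"grip":0.7}])

```text
clock: 9.45
tool_pos: [0.6467, -0.1502, 0.1213]
ee_rot: [-0.0, 0.609, 0.793, -0.001]
force: [-0.2, -0.2, 0.0]
gripper_width: 0.302
```

Run:
```python
from h import *
from scipy.spatial.transform import Rotation as R
st=get_state(); q=st["ee_rot"]; print(st["tool_pos"],q,st["force"],st["q"])
M=R.from_quat(q[[1,2,3,0]]); 
th=np.radians(15); y=np.array([np.cos(th),np.sin(th),0]); z=np.array([0,0,-1.]); T=R.from_matrix(np.c_[np.cross(y,z),y,z])
print(np.degrees((T*M.inv()).as_rotvec()))
O=np.array([.664,-.0717]);xh=y[:2];yh=np.array([-y[1],y[0]]);d=st["tool_pos"][:2]-O;print("uv",d@xh,d@yh)
s=snapshot("side"); cv2.imwrite("pics/s6.png",cv2.resize(s["img"][80:260,200:400,::-1],None,fx=3.2,fy=3.2,interpolation=cv2.INTER_CUBIC))
```

```text
[ 0.6466885  -0.15016148  0.12126249] [-1.25027539e-04  6.08777123e-01  7.93340588e-01 -1.05371848e-03] [-0.17267356 -0.23850659  0.0164883 ] [-0.33182166  0.47889788  1.46318097 -0.00205898  1.20041999 -0.59283447]
[ 0.08707346 -0.08487273  0.00231639]
uv -0.03702894527231421 -0.07130742369040954
```

View pics/s6.png

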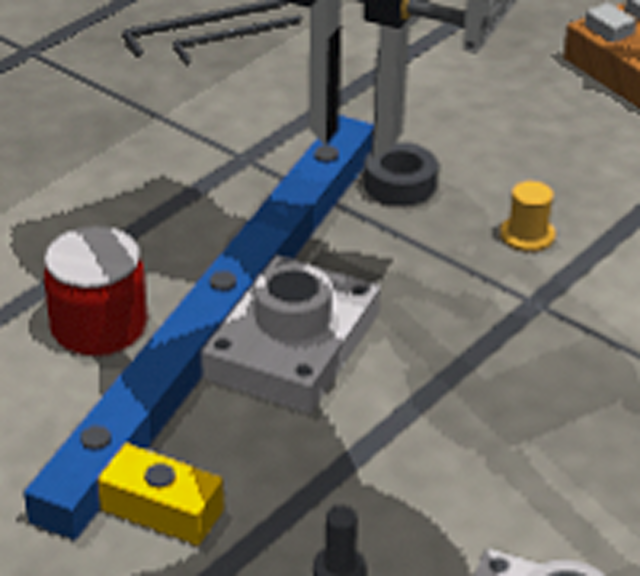

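Run:
```python
from h import *
s=snapshot("side");th=np.radians(15);xh=np.array([np.cos(th),np.sin(th)]);yh=np.array([-xh[1],xh[0]])
p=ray(s,np.array([[383,275],[206,346],[313,388]])/3.2+[200,80],.022)-[.664,-.0717]
print(np.c_[p@xh,p@yh])
```

```text
[[-0.06886429 -0.05065901]
 [-0.00303369  0.05441496]
 [-0.07350041  0.05992236]]
```

>>> step_arm(steps=[{"x":0,"y":0,"z":-1,"rx":0,"ry":0,"rz":0,"grip":0.7},{"x":0,"y":0,"z":-3,"rx":0,"ry":0,"rz":0,"grip":0.7},{"x":0,"y":0,"z":-5,"rx":0,"ry":0,"rz":0,"grip":0.7},{"x":0,"y":0,"z":-7,"rx":0,"ry":0,"rz":0,"grip":0.7},{"x":0,"y":0,"z":-8.5,"rx":0,"ry":0,"rz":0,"grip":0.7},{"x":0,"y":0,"z":-9,"rx":0,"ry":0,"rz":0,"grip":0.7},{"x":0,"y":0,"z":-9,"rx":0,"ry":0,"rz":0,"grip":0.7},{"x":0,"y":0,"z":-9,"rx":0,"ry":0,"rz":0,"grip":0.7}])

```text
clock: 10.55
tool_pos: [0.6469, -0.1503, 0.0316]
ee_rot: [-0.0, 0.609, 0.793, -0.001]
force: [-0.7, -0.6, -0.7]
gripper_width: 0.3
```

Run:
```python
from h import *
st=get_state(); print(st["tool_pos"],st["ee_rot"],st["force"])
s=snapshot("side"); cv2.imwrite("pics/s7.png",cv2.resize(s["img"][80:260,200:400,::-1],None,fx=3.2,fy=3.2,interpolation=cv2.INTER_CUBIC))
```

```text
[ 0.64687573 -0.15026941  0.03159363] [-3.97270695e-05  6.08788012e-01  7.93332255e-01 -1.04344400e-03] [-0.72067414 -0.60067287 -0.65440502]
```

View pics/s7.png

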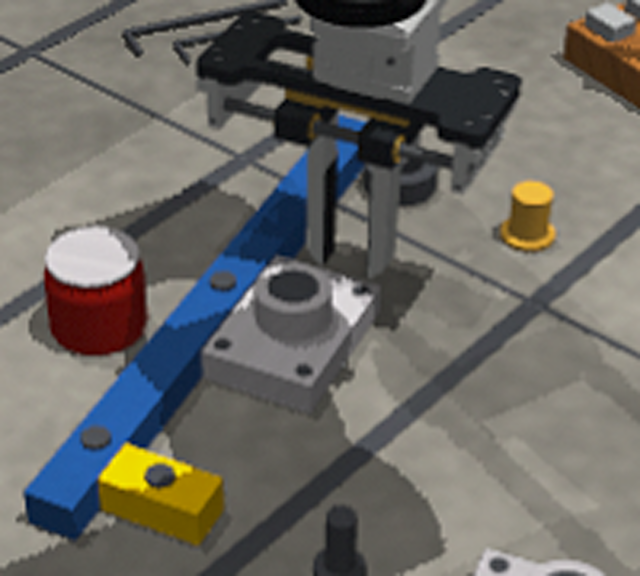

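>>> step_arm(steps=[{"x":-0.26,"y":0.97,"z":0,"rx":0,"ry":0,"rz":0,"grip":0.7},{"x":-0.49,"y":1.84,"z":0,"rx":0,"ry":0,"rz":0,"grip":0.7},{"x":-0.73,"y":2.7,"z":0,"rx":0,"ry":0,"rz":0,"grip":0.7},{"x":-0.98,"y":3.67,"z":0,"rx":0,"ry":0,"rz":0,"grip":0.7},{"x":-1.24,"y":4.63,"z":0,"rx":0,"ry":0,"rz":0,"grip":0.7},{"x":-1.5,"y":5.6,"z":0,"rx":0,"ry":0,"rz":0,"grip":0.7},{"x":-1.76,"y":6.57,"z":0,"rx":0,"ry":0,"rz":0,"grip":0.7},{"x":-1.94,"y":7.24,"z":0,"rx":0,"ry":0,"rz":0,"grip":0.7}])

```text
clock: 11.6
tool_pos: [0.6275, -0.0778, 0.0321]
ee_rot: [0.001, 0.608, 0.794, -0.001]
force: [0.4, -6.3, 2.8]
gripper_width: 0.3
```

Run:
```python
from h import *
st=get_state(); print(st["tool_pos"],st["ee_rot"],st["force"])
th=np.radians(15);xh=np.array([np.cos(th),np.sin(th)]);yh=np.array([-xh[1],xh[0]]);d=st["tool_pos"][:2]-[.664,-.0717];print(d@xh,d@yh)
s=snapshot("side"); cv2.imwrite("pics/s8.png",cv2.resize(s["img"][80:260,200:400,::-1],None,fx=3.2,fy=3.2,interpolation=cv2.INTER_CUBIC))
```

```text
[ 0.62747295 -0.07784162  0.03207083] [ 5.84491713e-04  6.08483285e-01  7.93565305e-01 -1.36280820e-03] [ 0.4400629  -6.32835134  2.81545436]
-0.03687199486437373 0.0035215440764207384
```

View pics/s8.png

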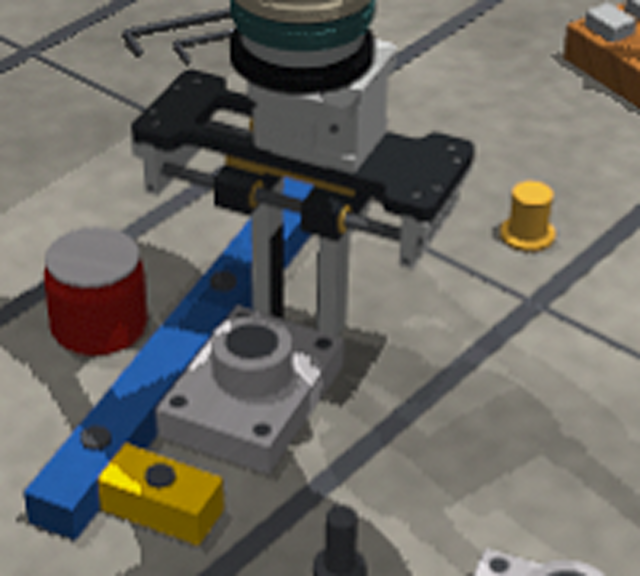

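Run:
```python
from h import *
s=snapshot("side");th=np.radians(15);xh=np.array([np.cos(th),np.sin(th)]);yh=np.array([-xh[1],xh[0]])
for z in(.06,.07,.08,.09,.1,.11,.12):
  p=ray(s,np.array([[150,192],[408,265]])/3.2+[200,80],z)-[.664,-.0717]
  print(z,(np.c_[p@xh,p@yh]*1000).round())
```

```text
0.06 [[ 72. -18.]
 [-95. -20.]]
0.07 [[  65.   -6.]
 [-100.   -8.]]
0.08 [[  58.    6.]
 [-104.    4.]]
0.09 [[  50.   18.]
 [-108.   16.]]
0.1 [[  43.   30.]
 [-113.   28.]]
0.11 [[  36.   42.]
 [-117.   40.]]
0.12 [[  28.   54.]
 [-122.   52.]]
```

>>> step_arm(steps=[{"x":-0.15,"y":0.58,"z":0,"rx":0,"ry":0,"rz":0,"grip":0.7},{"x":-0.31,"y":1.16,"z":0,"rx":0,"ry":0,"rz":0,"grip":0.7},{"x":-0.44,"y":1.64,"z":0,"rx":0,"ry":0,"rz":0,"grip":0.7},{"x":-0.54,"y":2.03,"z":0,"rx":0,"ry":0,"rz":0,"grip":0.7},{"x":-0.62,"y":2.32,"z":0,"rx":0,"ry":0,"rz":0,"grip":0.7},{"x":-0.69,"y":2.56,"z":0,"rx":0,"ry":0,"rz":0,"grip":0.7},{"x":-0.75,"y":2.8,"z":0,"rx":0,"ry":0,"rz":0,"grip":0.7},{"x":-0.8,"y":2.99,"z":0,"rx":0,"ry":0,"rz":0,"grip":0.7}])

```text
clock: 12.7
tool_pos: [0.6191, -0.0469, 0.0319]
ee_rot: [-0.0, 0.609, 0.793, -0.001]
force: [-0.2, -3.9, 0.7]
gripper_width: 0.3
```

>>> step_arm(steps=[{"x":-0.05,"y":0.2,"z":0,"rx":0,"ry":0,"rz":0,"grip":0.7},{"x":-0.08,"y":0.3,"z":0,"rx":0,"ry":0,"rz":0,"grip":0.7},{"x":-0.1,"y":0.4,"z":0,"rx":0,"ry":0,"rz":0,"grip":0.7},{"x":-0.13,"y":0.5,"z":0,"rx":0,"ry":0,"rz":0,"grip":0.7},{"x":-0.15,"y":0.58,"z":0,"rx":0,"ry":0,"rz":0,"grip":0.7},{"x":-0.15,"y":0.58,"z":0,"rx":0,"ry":0,"rz":0,"grip":0.7},{"x":-0.15,"y":0.58,"z":0,"rx":0,"ry":0,"rz":0,"grip":0.7},{"x":-0.15,"y":0.58,"z":0,"rx":0,"ry":0,"rz":0,"grip":0.7}])

```text
clock: 13.7
tool_pos: [0.6189, -0.0456, 0.032]
ee_rot: [0.003, 0.608, 0.794, -0.003]
force: [0.9, -15.8, -1.8]
gripper_width: 0.299
```

Run:
```python
from h import *
st=get_state(); print(st["tool_pos"],st["ee_rot"],st["force"])
th=np.radians(15);xh=np.array([np.cos(th),np.sin(th)]);yh=np.array([-xh[1],xh[0]]);d=st["tool_pos"][:2]-[.664,-.0717];print(d@xh,d@yh)
s=snapshot("side"); cv2.imwrite("pics/s9.png",cv2.resize(s["img"][120:270,200:340,::-1],None,fx=4,fy=4,interpolation=cv2.INTER_CUBIC))
```

```text
[ 0.61889874 -0.04558096  0.03200077] [ 0.00303216  0.60783325  0.79405279 -0.00311658] [  0.92364156 -15.76056785  -1.81648907]
-0.03680436965306526 0.03690212317489765
```

View pics/s9.png

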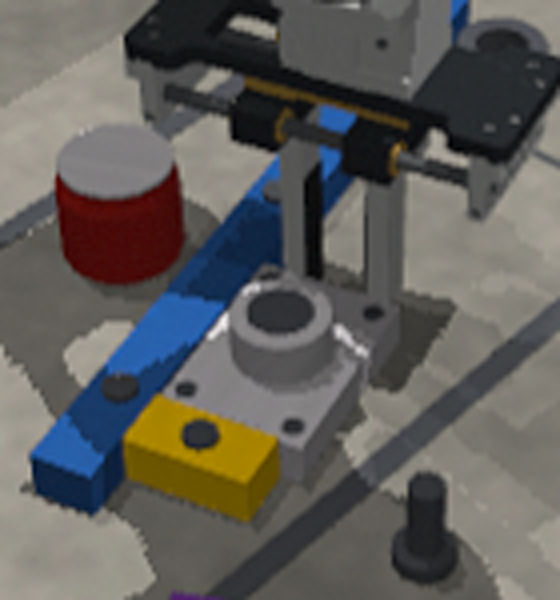

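>>> step_arm(steps=[{"x":0.1,"y":-0.4,"z":0,"rx":0,"ry":0,"rz":0,"grip":0.7},{"x":0.4,"y":-1.5,"z":0,"rx":0,"ry":0,"rz":0,"grip":0.7},{"x":0.8,"y":-3,"z":0,"rx":0,"ry":0,"rz":0,"grip":0.7},{"x":0.8,"y":-3,"z":3,"rx":0,"ry":0,"rz":0,"grip":0.7},{"x":0,"y":-4,"z":8,"rx":0,"ry":0,"rz":0,"grip":0.7},{"x":-4,"y":-7,"z":11,"rx":0,"ry":0,"rz":0,"grip":0.7},{"x":-9,"y":-10,"z":13,"rx":0,"ry":0,"rz":0,"grip":0.7},{"x":-14,"y":-13,"z":13,"rx":0,"ry":0,"rz":0,"grip":0.7}])

```text
clock: 14.75
tool_pos: [0.4789, -0.1771, 0.1639]
ee_rot: [0.005, 0.608, 0.794, -0.003]
force: [0.1, 0.1, 0.0]
gripper_width: 0.302
```

Run:
```python
from h import *
st=get_state(); print(st["tool_pos"],st["ee_rot"],st["force"])
s=snapshot("side"); cv2.imwrite("pics/s10.png",cv2.resize(s["img"][120:270,200:340,::-1],None,fx=4,fy=4,interpolation=cv2.INTER_CUBIC))
s=snapshot("top"); cv2.imwrite("pics/t10.png",cv2.resize(s["img"][130:260,220:360,::-1],None,fx=4,fy=4,interpolation=cv2.INTER_CUBIC))
```

```text
[ 0.4789356  -0.1771124   0.16392331] [ 0.00519905  0.60761598  0.79420987 -0.00254335] [0.10352207 0.14046821 0.01442103]
```

View pics/s10.png

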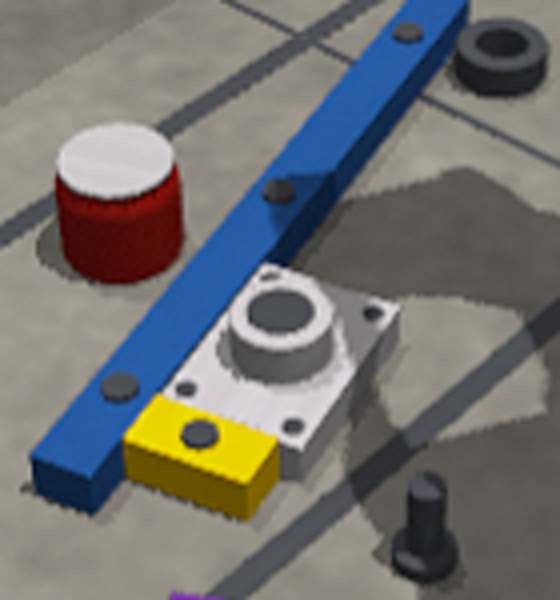

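View pics/t10.png

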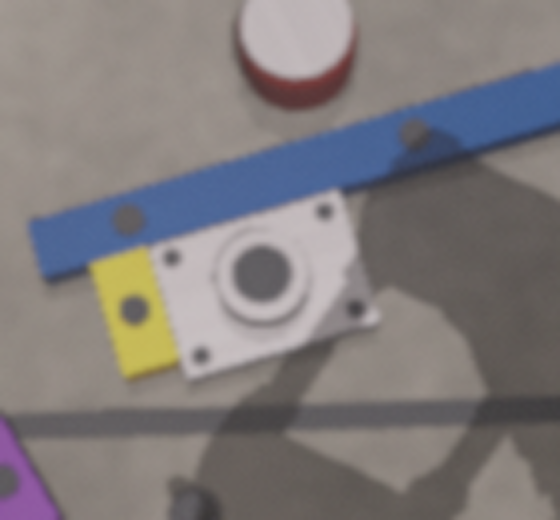

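>>> step_arm(steps=[{"x":0.8,"y":2,"z":0,"rx":0,"ry":0,"rz":10,"grip":0.7},{"x":1.5,"y":4,"z":0,"rx":0,"ry":0,"rz":20,"grip":0.7},{"x":2.3,"y":6,"z":0,"rx":0,"ry":0,"rz":30,"grip":0.7},{"x":3,"y":8,"z":0,"rx":0,"ry":0,"rz":40,"grip":0.7},{"x":3.8,"y":10,"z":0,"rx":0,"ry":0,"rz":50,"grip":0.7},{"x":4.5,"y":12,"z":0,"rx":0,"ry":0,"rz":60,"grip":0.7},{"x":5.3,"y":14,"z":0,"rx":0,"ry":0,"rz":70,"grip":0.7},{"x":6,"y":16.7,"z":0,"rx":0,"ry":0,"rz":80,"grip":0.7}])

```text
clock: 15.85
tool_pos: [0.5356, -0.0091, 0.1622]
ee_rot: [0.004, -0.045, 0.999, -0.001]
force: [0.9, -0.3, 0.2]
gripper_width: 0.297
```

Run:
```python
from h import *
from scipy.spatial.transform import Rotation as R
st=get_state(); q=st["ee_rot"]; print(st["tool_pos"],q,st["q"])
M=R.from_quat(q[[1,2,3,0]]); 
th=np.radians(105); y=np.array([np.cos(th),np.sin(th),0]); z=np.array([0,0,-1.]); T=R.from_matrix(np.c_[np.cross(y,z),y,z])
print(np.degrees((T*M.inv()).as_rotvec()), np.array([.5388,-.010])-st["tool_pos"][:2])
```

```text
[ 0.53556695 -0.00912325  0.16224706] [ 0.00422084 -0.04529259  0.99896399 -0.00130986] [-1.46298693e-01  2.60902972e-01  1.70442776e+00 -1.04828164e-03
  1.16747600e+00 -1.80730490e+00]
[0.08578839 0.49973801 9.80796055] [ 0.00323305 -0.00087675]
```

>>> step_arm(steps=[{"x":0.2,"y":-0.1,"z":-1,"rx":0,"ry":0.2,"rz":5,"grip":0.7},{"x":0.2,"y":-0.1,"z":-4,"rx":0.1,"ry":0.5,"rz":9.8,"grip":0.7},{"x":0.2,"y":-0.1,"z":-7,"rx":0.1,"ry":0.5,"rz":9.8,"grip":0.7},{"x":0.2,"y":-0.1,"z":-10,"rx":0.1,"ry":0.5,"rz":9.8,"grip":0.7},{"x":0.2,"y":-0.1,"z":-12,"rx":0.1,"ry":0.5,"rz":9.8,"grip":0.7},{"x":0.2,"y":-0.1,"z":-13,"rx":0.1,"ry":0.5,"rz":9.8,"grip":0.7},{"x":0.2,"y":-0.1,"z":-13,"rx":0.1,"ry":0.5,"rz":9.8,"grip":0.7},{"x":0.2,"y":-0.1,"z":-13,"rx":0.1,"ry":0.5,"rz":9.8,"grip":0.7}])

```text
clock: 16.85
tool_pos: [0.5385, -0.0101, 0.033]
ee_rot: [0.001, -0.13, 0.991, -0.0]
force: [-0.5, -0.8, 0.3]
gripper_width: 0.299
```

Run:
```python
from h import *
st=get_state(); print(st["tool_pos"],st["ee_rot"],st["force"])
th=np.radians(15);xh=np.array([np.cos(th),np.sin(th)]);yh=np.array([-xh[1],xh[0]]);d=st["tool_pos"][:2]-[.664,-.0717];print(d@xh,d@yh)
s=snapshot("side"); cv2.imwrite("pics/s11.png",cv2.resize(s["img"][120:300,200:400,::-1],None,fx=3.2,fy=3.2,interpolation=cv2.INTER_CUBIC))
```

```text
[ 0.53847044 -0.01013619  0.03298398] [ 8.25967893e-04 -1.30417668e-01  9.91458798e-01 -2.53086689e-05] [-0.48890012 -0.83039784  0.3119216 ]
-0.10531835580064726 0.09195551517100317
```

View pics/s11.png

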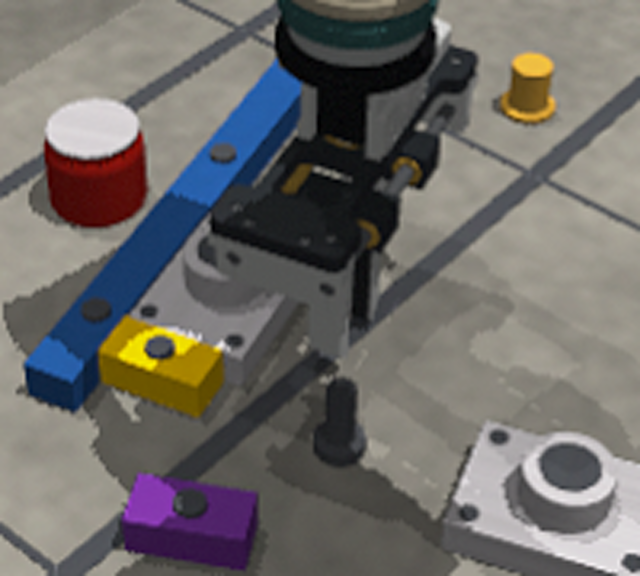

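>>> step_arm(steps=[{"x":0.6,"y":0.16,"z":-0.1,"rx":0,"ry":0,"rz":0,"grip":0.7},{"x":1.2,"y":0.32,"z":-0.1,"rx":0,"ry":0,"rz":0,"grip":0.7},{"x":1.8,"y":0.48,"z":-0.1,"rx":0,"ry":0,"rz":0,"grip":0.7},{"x":2.2,"y":0.6,"z":-0.1,"rx":0,"ry":0,"rz":0,"grip":0.7},{"x":2.4,"y":0.65,"z":-0.1,"rx":0,"ry":0,"rz":0,"grip":0.7},{"x":2.6,"y":0.75,"z":-0.1,"rx":0,"ry":0,"rz":0,"grip":0.7},{"x":2.8,"y":0.9,"z":-0.1,"rx":0,"ry":0,"rz":0,"grip":0.7},{"x":2.9,"y":1.0,"z":-0.1,"rx":0,"ry":0,"rz":0,"grip":0.7}])

```text
clock: 17.9
tool_pos: [0.5629, -0.0019, 0.0315]
ee_rot: [-0.004, -0.131, 0.991, -0.001]
force: [-8.2, -7.7, 3.7]
gripper_width: 0.298
```

>>> step_arm(steps=[{"x":-0.3,"y":-0.2,"z":0,"rx":0,"ry":0,"rz":0,"grip":0.7},{"x":-1.2,"y":-0.4,"z":0,"rx":0,"ry":0,"rz":0,"grip":0.7},{"x":-2.5,"y":-0.8,"z":0,"rx":0,"ry":0,"rz":0,"grip":0.7},{"x":-2.6,"y":-0.8,"z":3,"rx":0,"ry":0,"rz":0,"grip":0.7},{"x":-2.6,"y":-1,"z":8,"rx":0,"ry":0,"rz":0,"grip":0.7},{"x":-4,"y":-4,"z":12,"rx":0,"ry":0,"rz":0,"grip":0.7},{"x":-8,"y":-8,"z":14,"rx":0,"ry":0,"rz":0,"grip":0.7},{"x":-12,"y":-12,"z":14,"rx":0,"ry":0,"rz":0,"grip":0.7}])

```text
clock: 18.9
tool_pos: [0.4426, -0.1232, 0.1733]
ee_rot: [-0.002, -0.132, 0.991, -0.002]
force: [0.1, -0.8, -0.5]
gripper_width: 0.3
```

>>> step_arm(steps=[{"x":-2,"y":-3,"z":0,"rx":0,"ry":0,"rz":0,"grip":0.7},{"x":-4,"y":-6,"z":0,"rx":0,"ry":0,"rz":0,"grip":0.7},{"x":-5,"y":-8,"z":0,"rx":0,"ry":0,"rz":0,"grip":0.7},{"x":-5,"y":-10,"z":0,"rx":0,"ry":0,"rz":0,"grip":0.7},{"x":-5,"y":-11,"z":0,"rx":0,"ry":0,"rz":0,"grip":0.7},{"x":-5,"y":-11,"z":0,"rx":0,"ry":0,"rz":0,"grip":0.7},{"x":-5,"y":-11,"z":0,"rx":0,"ry":0,"rz":0,"grip":0.7},{"x":-5,"y":-11,"z":0,"rx":0,"ry":0,"rz":0,"grip":0.7}])

```text
clock: 19.9
tool_pos: [0.3928, -0.2325, 0.1732]
ee_rot: [-0.002, -0.133, 0.991, -0.002]
force: [0.1, 0.6, 0.9]
gripper_width: 0.303
```

Run:
```python
from h import *
st=get_state(); print(st["tool_pos"],st["clock"],st["force"])
s=snapshot("side"); cv2.imwrite("pics/s12.png",cv2.resize(s["img"][80:270,200:440,::-1],None,fx=3.2,fy=3.2,interpolation=cv2.INTER_CUBIC))
s=snapshot("top"); cv2.imwrite("pics/t12.png",cv2.resize(s["img"][130:275,220:440,::-1],None,fx=3.6,fy=3.6,interpolation=cv2.INTER_CUBIC))
```

```text
[ 0.39276721 -0.23246375  0.17319906] 19.9 [0.11248019 0.59713851 0.90783325]
```

View pics/s12.png

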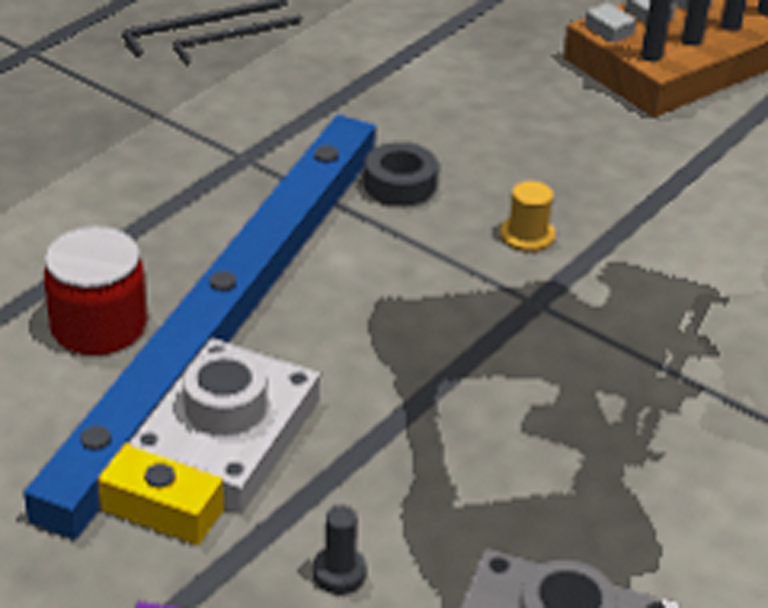

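View pics/t12.png

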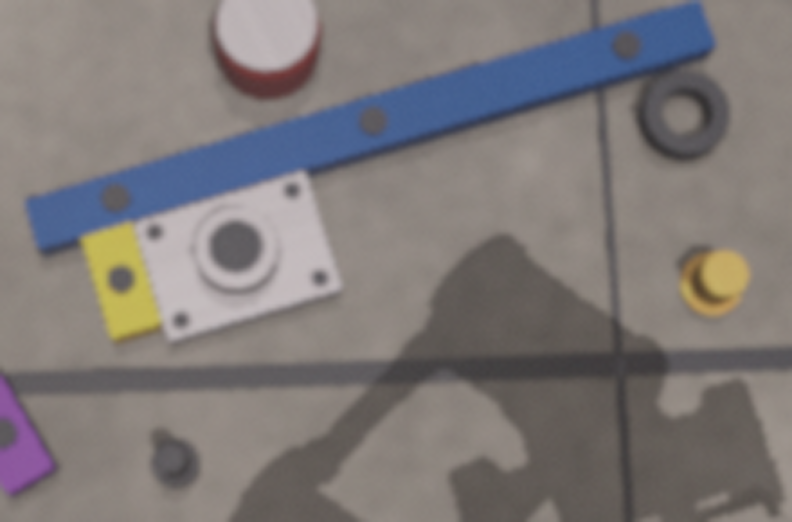

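Both views show the housing flush along the fence (edge from (137,220) to (305,172)) and its end against the yellow stop. The ring, tin, bolt and bushing look unmoved and the hand is clear, so I'm handing in.

Run:
```python
from station import *
print(workorder.sign_off(), get_state()["clock"])
```

```text
the job is handed in; nothing more can be done
the job is handed in; nothing more can be done
```

The housing is in the corner: its long side lies flush against the blue fence and its end touches the yellow side stop. I handed the job in at about 20 s on the robot's clock.

- **What I did:** I pushed it with two fingertips near the table, first square into the fence and then along the fence to the stop. I then pressed it once more into the fence, backed off and raised the hand clear.
- **Contact checks:** The hand stopped solidly at each surface, with about 14 N on the fence in the first push, 16 N on the stop and 11 N in the final press. The two fence contacts agreed to within about 0.2 mm.
- **Camera checks:** The last top and side pictures, taken after the hand was clear, show no gap at the fence or the stop. By eye, the ring, tin, bolt and bushing stand where they were. I did not re-measure their positions or the housing's final pose numerically.
- **Disagreements:** One corner of the housing read from the side camera midway was up to about 10 mm off from where the top view put it. I relied on the contact readings instead. No check failed.

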